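# Close up the ice well

### The job

Close up the ice well for the night: its heavy steel lid has been left airing, propped ajar on a wooden wedge. Stand the squeeze bottle that is in the way upright on the rubber mat beside the others, and draw the ice spatula out from under the raised lid; then work the wedge backward out in small tugs, a couple of centimetres at a time, letting the lid settle lower after each and never drop, until it lies shut. Leave the wedge and the spatula lying inside the steel tray, and do not disturb the other bottles, the dish, jar and tumbler.

Things in the scene. Friction and masses are not known exactly. Their poses are not given: they have to be found in the camera images.
- well: The ice well, sunk flush in the counter, with a flat steel flange and a hinge housing at its back (34 mm high). The origin lies on the counter under the middle of the shut lid's front edge (the edge nearer the robot); x points level from that edge to the hinge, y along the edge, z up.
- lid: The well's lid: a heavy insulated steel slab (1.7 to 3.4 kg), 330 mm from front edge to hinge, 380 mm wide, 22 mm thick, hinged at the back 6 mm above the counter. The origin is the middle of its lower front edge, moving with it; x points to the hinge, z out of its top. On top is a bar handle (140 mm wide, 33 mm high, 90 mm behind the front edge). It falls by its own weight, little slowed.
- lid_edge (a point): The same point, the middle of the lid's lower front edge: 31 to 38 mm above the counter at the start, 6 mm when the lid is shut (its underside is then 6 mm above the counter all over, a soft gasket filling the gap).
- wedge: Plain wooden wedge, 200 mm long, 40 mm wide, 0.16 kg, on the counter, thin end under the lid, whose front edge rests on its slope. Origin: centre of its flat underside; x points along it to the tip, z up. 4 mm thick at the tip (x = +100 mm), rising evenly to 42 mm at x = -40 mm; from there to the heel (x = -100 mm) a level block 42 mm high.
- wedge_tip (a point): Middle of the wedge's thin end, on its underside. The lid is down once this is less than about 8 mm inside its front edge.
- wedge_heel (a point): Middle of the wedge's thick end, on its underside. Jammed by the lid's weight, the wedge takes 5 to 20 N to pull; it slides on the counter and stays put when let go.
- wedge_tail (a point): Centre of the wedge's level tail block, 21 mm above its underside and 30 mm from the heel: a good place to pinch it across its 40 mm width.
- spatula: Flat ice spatula, 200 mm long, 0.12 kg, lying on the counter with its blade under the raised lid and its handle towards the robot. The origin is on its underside; x points along it to the blade's tip, z up. Steel blade 75 mm long (x = -15 to +60 mm), 56 mm wide, 4 mm thick; black handle from x = -140 to -35 mm, 22 mm wide and 18 mm high.
- spatula_tip (a point): Tip of the spatula's blade, on the underside.
- spatula_end (a point): End of the spatula's handle, on the underside.
- spatula_grip (a point): On the spatula's handle, 70 mm from its end, 9 mm above the underside, about 17 mm from the balance point.
- bottle: Black squeeze bottle with a white cap standing just behind the wedge's heel, in the way of the wedge, 0.26 kg. Round, 54 mm across up to 118 mm high; cap 41 mm across up to 140 mm, nozzle 14 mm across up to 152 mm. The origin is the centre of its underside, z up.
- mat: Flat black rubber mat, 240 mm (x) by 200 mm (y), 4 mm thick, fixed to the counter on one side. The origin is the centre of its underside. Two squeeze bottles stand on its +x half; the -x half is free.
- tray: Shallow steel tray, 280 mm (x) by 240 mm (y), 28 mm high, walls and floor 4 mm thick, empty, fixed to the counter on the other side. The origin is the centre of its underside.
- bottle_b: A squeeze bottle like the first, standing on the mat; bystander.
- bottle_c: Another such bottle on the mat; bystander.
- dish: Small round blue dish, 56 mm across and 36 mm high, on the counter in front of the lid between the wedge and the spatula; bystander. The origin is the centre of its underside.
- topping_jar: Amber jar with a steel lid, 72 mm across, 110 mm high, beside the well; bystander.
- tumbler: Steel tumbler, 72 mm across, 100 mm high, beside the well; bystander.

How it is judged (in metres and radians):
On the way, in this order (a step that is already met when the one before it is completed fails the run):
1. the spatula's blade has been drawn right out from under the lid's front edge while the lid is still propped up (its front edge over 28 mm up) (x of spatula_tip in the frame of well below 0 m and height (world z) of lid_edge above 0.028 m), for 0.1 s.
2. the lid has come down a little, the wedge partly drawn (front edge 18 to 27.5 mm above the counter) and rests or sinks slowly there (under 30 mm/s) for 0.2 s (height (world z) of lid_edge between 0.018 and 0.0275 m and linear speed of lid below 0.03 m/s), for 0.2 s.
3. the lid has come down most of the way, the wedge nearly out (front edge 8.5 to 17.5 mm above the counter) and rests or sinks slowly there (under 30 mm/s) for 0.2 s (height (world z) of lid_edge between 0.0085 and 0.0175 m and linear speed of lid below 0.03 m/s), for 0.2 s.
At the end, for the whole second after the job is handed in: Lid shut (front edge under 9 mm above the counter); both ends of wedge and spatula inside the tray's walls, under 60 mm above its underside; the bottle upright (within 0.1 rad) on the mat, its centre 10 mm or more in from the edges; these three at rest, and all other loose things still upright (height (world z) of lid_edge below 0.009 m and x of wedge_tip in the frame of tray between -0.136 and 0.136 m and y of wedge_tip in the frame of tray between -0.116 and 0.116 m and z of each of wedge_tip, wedge_heel, spatula_tip, spatula_end in the frame of tray below 0.06 m and x of wedge_heel in the frame of tray between -0.136 and 0.136 m and y of wedge_heel in the frame of tray between -0.116 and 0.116 m and x of spatula_tip in the frame of tray between -0.136 and 0.136 m and y of spatula_tip in the frame of tray between -0.116 and 0.116 m and x of spatula_end in the frame of tray between -0.136 and 0.136 m and y of spatula_end in the frame of tray between -0.116 and 0.116 m and x of bottle in the frame of mat between -0.11 and 0.11 m and y of bottle in the frame of mat between -0.09 and 0.09 m and z of bottle in the frame of mat below 0.012 m and angle between each of bottle, bottle_b, bottle_c, dish, topping_jar, tumbler's own z axis and vertical below 0.1 rad and linear speed of each of bottle, wedge, spatula below 0.03 m/s); the robot touches nothing.
It fails at once if the lid drops: it moves faster than 0.2 m/s at its front edge (linear speed of lid above 0.2 m/s).
It fails at once if the lid comes down on the spatula (more than 3 N between them) (contact force between lid and spatula above 3 N).
It fails at once if the squeeze bottle is knocked over (tilted more than 0.6 rad) (angle between bottle's own z axis and vertical above 0.6 rad).
It fails at once if one of the other bottles, the dish, jar or tumbler is moved more than 25 mm (distance of any of bottle_b, bottle_c, dish, topping_jar, tumbler from where it was at the start of the episode above 0.025 m).
It also fails if it takes over 72 s, if anything falls off the work surface, if the arm or the gripper's body presses on something with over 40 N, if the wrist force passes 120 N, or if a joint passes its speed limit or range.

### The arm

A 6-joint arm with a two-finger parallel gripper is mounted at the origin on the work surface. World frame = base frame: x ahead of the robot, y to its left, z up, the work surface at z = 0. Lengths are in m, angles in degrees, forces in N, time in s.
With the tool pointing down it reaches from about 0.4 to 0.825 m from the base axis. Payload 7 kg.
Tool frame: the origin (TCP) lies between the finger pads; the fingertips stand 22 mm ahead of it and the grasp point (between the pads) lies 3 mm ahead of it; z points along the fingers, y is the direction in which the jaws open and shut (so a half turn about z gives the same grasp; the last joint's range is limited). The gripper opens to 88 mm and grips with 3 to 60 N. Pads are 19 mm wide; open, the fingers measure 130 mm over their backs; the gripper's body (78 mm by 193 mm) begins 47 mm behind the grasp point.
Start: joints at [-50.071, 20.546, 0.682, 0, -70.136, -16.507], TCP at [0.268, -0.619, 0.249] pointing down, gripper open.
Joint ranges: [-176.03, 176.03], [-82.01, 121.73], [-58.28, 71.71], [-173.87, 95.51], [-174.79, -0.11], [-173.66, 173.66]. Speed limits (degrees/s): [136.94, 136.94, 172.46, 180, 180, 180].

### API

Orientations are given as [roll, pitch, yaw] about the fixed x, y, z axes, in that order (R = Rz(yaw) Ry(pitch) Rx(roll)).
In Python, from plant import telemetry, cams, r gives the robot as it stands.
- The arm moves only by the tool carry_out, never from a script. Its argument "commands" is one flat list of numbers, 5 for each row, row after row: the shift along the world's x, y, z as a fraction of full scale, then the turn about the world's z as a fraction of full scale, then the gripper's target within -1 to 1 (shut at 1, half-way at 0, fully open at -1). In form: [x, y, z, turn, claw, x, y, z, turn, claw, ...]. A call has 1 to 8 rows; each row shifts and turns the commanded pose from where the row before left it; what a row does not reach is not made up. Full scale, the value 1, is 0.04 m for a shift and 4 degrees for a turn. A row lasts 1/10 s, in which the tool goes at most 50 mm and 8.59 degrees, less where a joint would pass 70% of its speed; a pose out of reach is approached as far as the arm can. A call with a number of a shift or a turn outside -1 to 1 is refused whole. A call with a gripper value outside its range is refused whole. The fingers move at their own pace and stop on an object; "grip_force" is the grip in N (left out, the last holds). Time passes only in rows, so rows that do not move let the fingers close. It gives the time, the measured TCP pose, the force and the opening at its end, in the units of the state.
- telemetry.get_state(): the state, without advancing time (a new reading comes with each control period).
- cams.capture(name): name is "side" or "top" or "wrist"; returns a dict with "frame" (480x640x3 uint8, red, green, blue), "camera_matrix" (3x3 intrinsics, pixels), "camera_from_world" (4x4, takes a point from world to camera coordinates); the wrist camera has in their place "mount" (4x4, takes a point from camera to tool coordinates, whose origin is the TCP and whose axes are the flange's). Camera axes: x right, y down, z forward; pixel columns grow to the right and rows downward; lengths in m; the calibration is good to about 2 mm. A picture is of the moment at which its call begins: read the wrist's pose just before it. There is no depth.
- r.close_job(): hands the job in, once; it reports no verdict.
The state is a dict: "time_s": time; "joints": joint angles; "qd": joint speeds; "joint_torque": joint torques, N m; "tcp_pos": TCP position; "eef_rot": TCP orientation; "contact_force": force on the tool from outside, world axes, zero at the start; "moment": the same for the moment, N m; "gripper_width": finger opening in m.
Only numpy, scipy, OpenCV 4.12 (cv2) and the standard library are available. Lean on these libraries where they do the work, as an engineer would, in place of code of your own. Each camera call takes 0.05 s, during which the arm holds its last target. There are 200 camera calls.

## Working session

There is one attempt and no reset: what is moved stays moved. The work goes in short steps, Python scripts to look and compute and a tool call to move; the robot and the scene stay as the last step left them, time stands still between calls to the robot, and variables do not carry over. Pictures are saved under pics/ and viewed, about 8 in all and at most 12, crops included, and the job is handed in when it is done.

Besides the shell and the picture viewer there is one more tool, called as name(argument=value, ...) on one line, values as JSON. carry_out: Moves the arm, as the interface text tells. Shift numbers are shares of 0.04 m and turn numbers shares of 4 degrees, none past 1 either way. Its arguments: {"type":"object","properties":{"commands":{"type":"array"},"grip_force":{"type":"number"}},"required":["commands"]}

```bash
mkdir -p pics; ls; python3 - <<'E'
from plant import telemetry, cams, r
import cv2,pickle
print(telemetry.get_state())
for n in ("side","top"):
    c=cams.capture(n); cv2.imwrite(f"pics/{n}0.png",c["frame"][:,:,::-1]); pickle.dump(c,open(f"{n}0.pkl","wb"))
    print(n,c["camera_matrix"].tolist(),c["camera_from_world"].round(4).tolist())
E
```

```text
pics
{'time_s': 0.0, 'joints': array([-5.00695220e+01,  2.05918478e+01,  6.33008663e-01, -2.12340980e-02,
       -7.01344723e+01, -1.65059328e+01]), 'qd': array([-0.05715373, -0.14288981, -0.0030751 ,  0.05053946, -0.06613248,
        0.00943784]), 'joint_torque': array([ 1.91359875e-03, -5.82714272e+01,  2.93061680e+01,  6.99740097e+00,
        6.91430309e-03, -1.99353390e-04]), 'tcp_pos': array([ 0.26813272, -0.61896351,  0.24760867]), 'eef_rot': array([ 1.79904862e+02, -7.37525916e-03, -1.56582681e+02]), 'contact_force': array([-0.85260488,  0.1186292 , -0.35766082]), 'moment': array([ 0.02726573,  0.04817524, -0.00473266]), 'gripper_width': 0.08767470548550717}
side [[495.06095865297834, 0.0, 321.4093324881063], [0.0, 495.06095865297834, 239.63744268964447], [0.0, 0.0, 1.0]] [[-0.9814, -0.1912, 0.0147, 0.5692], [-0.1496, 0.7153, -0.6826, 0.1192], [0.12, -0.6722, -0.7306, 1.1045], [0.0, 0.0, 0.0, 1.0]]
top [[452.6749669073413, 0.0, 323.0228405404713], [0.0, 452.6749669073413, 241.88432014706976], [0.0, 0.0, 1.0]] [[-0.0223, -0.9995, -0.024, 0.0289], [-0.9957, 0.0243, -0.0891, 0.6107], [0.0897, 0.0219, -0.9957, 1.0847], [0.0, 0.0, 0.0, 1.0]]
```

View pics/top0.png

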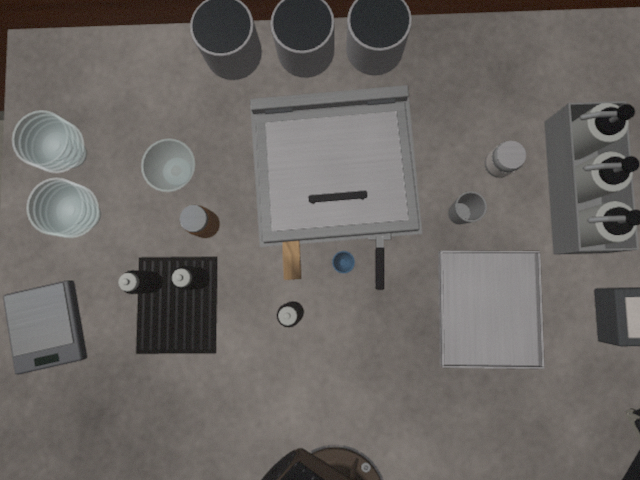

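View pics/side0.png

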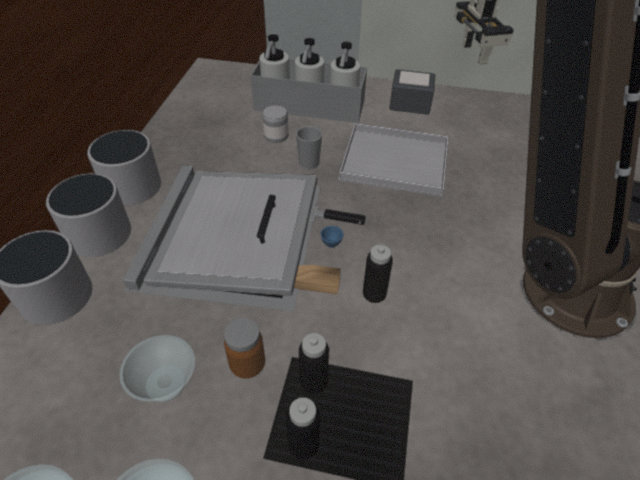

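Top view: bottle cap at (288,315), wedge (292,260), dish (344,262), spatula handle (380,268), tray corners about (442,252)-(542,367), mat (138,257)-(216,352). Next I'll turn these into positions.

```bash
cat > h.py <<'E'
import numpy as np,cv2
def ray(c,uv,z,cfw=None):
    T=c["camera_from_world"] if cfw is None else cfw
    R,t=T[:3,:3],T[:3,3]; o=-R.T@t
    d=R.T@np.linalg.inv(c["camera_matrix"])@np.array([uv[0],uv[1],1.])
    return o+d*(z-o[2])/d[2]
def proj(c,p,cfw=None):
    T=c["camera_from_world"] if cfw is None else cfw
    q=c["camera_matrix"]@(T[:3,:3]@np.asarray(p,float)+T[:3,3]); return q[:2]/q[2]
def comps(m,amin=30):
    n,l,s,ce=cv2.connectedComponentsWithStats(m.astype(np.uint8))
    return [(s[i],ce[i],cv2.minAreaRect(np.argwhere(l==i)[:,::-1].astype(np.float32))) for i in range(1,n) if s[i][4]>=amin]
E
python3 - <<'E'
from h import *
import pickle
np.set_printoptions(precision=4,suppress=True)
c=pickle.load(open("top0.pkl","rb"));f=c["frame"];hsv=cv2.cvtColor(f,cv2.COLOR_RGB2HSV)
H,S,V=[hsv[...,i].astype(int) for i in range(3)]
def box(m,x0,y0,x1,y1):
    k=np.zeros(m.shape,bool);k[y0:y1,x0:x1]=1;return m&k
def show(name,m,z,amin=30):
    for s,ce,rc in comps(m,amin):
        print(name,s,ce,"->",ray(c,ce,z)[:2]); print("  ",[ray(c,p,z)[:2].tolist() for p in cv2.boxPoints(rc)])
show("wedge",box((S>70)&(H<25),270,235,320,300),0.042)
show("hand",box(V<50,365,240,400,300),0.018)
show("cap",box(V>130,270,295,310,335),0.145)
show("dish",box((H>95)&(H<125)&(S>90),325,245,365,280),0.03)
show("mat",box(V<55,130,250,225,360),0.004,500)
for p in [(442,252),(540,252),(543,367),(442,366)]: print("tray",ray(c,p,0.028)[:2])
for p in [(261,243),(422,235),(270,233),(412,224),(250,100),(408,90)]: print("flange/lid",ray(c,p,0.0)[:2],ray(c,p,0.05)[:2])
E
python3 - <<'E'
import cv2
a=cv2.imread("pics/top0.png")
cv2.imwrite("pics/crop0.png",cv2.resize(a[215:335,245:405],None,fx=5,fy=5,interpolation=cv2.INTER_CUBIC))
E
```

```text
wedge [283 241  18  39 646] [291.2632 259.8684] -> [0.5681 0.0921]
   [[0.6144615480859003, 0.11151970367901949], [0.6134485349434571, 0.07014208427934711], [0.5214736296482673, 0.07177365117525922], [0.522396121485216, 0.11284344816240757]]
hand [376 248   8  41 327] [379.5076 268.052 ] -> [ 0.5441 -0.1226]
   [[0.5937375446771571, -0.1156434626413263], [0.5933222726157144, -0.13286920399369656], [0.4951624238570624, -0.12952496898953336], [0.49553824059223056, -0.11243262909817288]]
cap [279 307  17  18 237] [286.9831 315.4979] -> [0.4423 0.0938]
   [[0.4608980599477338, 0.1108730406585417], [0.46016674573709626, 0.07603529258834675], [0.4236897222363013, 0.07664633088827792], [0.42438791478566734, 0.1113690923279713]]
dish [339 253  15  20 189] [346.2698 263.3386] -> [ 0.5571 -0.041 ]
   [[0.5827777022281375, -0.02391201419995933], [0.5819630729890536, -0.05808158868026268], [0.5356589548483907, -0.05677664529732211], [0.5364362083072617, -0.022733607131872516]]
mat [ 130  257   87   97 6977] [176.299  306.8618] -> [0.4594 0.3851]
   [[0.5869138335424906, 0.5039555436715277], [0.581747194764758, 0.28528650803204963], [0.3443732357680315, 0.285542374504294], [0.34836686998459665, 0.5001096502941064]]
tray [ 0.5794 -0.2747]
tray [ 0.5737 -0.5107]
tray [ 0.3008 -0.5001]
tray [ 0.3074 -0.2623]
flange/lid [0.6147 0.172 ] [0.6102 0.1639]
flange/lid [ 0.625  -0.2335] [ 0.62   -0.2236]
flange/lid [0.6395 0.1489] [0.6339 0.1419]
flange/lid [ 0.6534 -0.2096] [ 0.6471 -0.2008]
flange/lid [0.9889 0.1969] [0.9678 0.1878]
flange/lid [ 1.0024 -0.2132] [ 0.9807 -0.2042]
```

View pics/crop0.png

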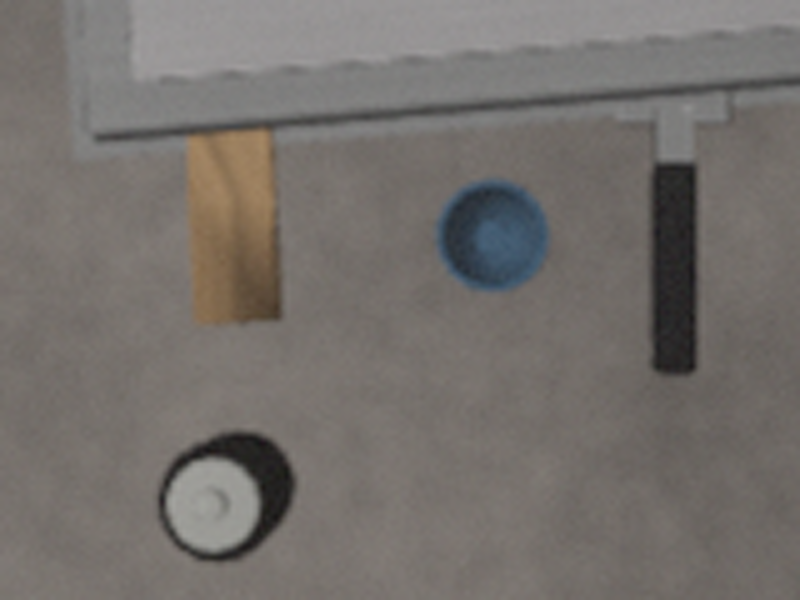

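The crop shows the wedge heel at y≈320 and spatula handle at crop x≈655-695, and the dish (493,235) sits between them. I'll take the spatula first, keeping the jaws half open to clear the dish.

carry_out(commands=[0.55,0.95,-0.1,-1,0,0.55,0.95,-0.1,-1,0,0.55,0.95,-0.1,-1,0,0.55,0.95,-0.2,-1,0,0.55,0.95,-0.2,-1,0,0.55,0.95,-0.2,-1,0,0.55,0.95,-0.2,-0.3,0,0.55,0.95,-0.2,0,0], grip_force=25)

```text
time_s: 0.9
tcp_pos: [0.4447, -0.3136, 0.1961]
eef_rot: [180.0, -0.0, 178.2]
contact_force: [0.9, -0.3, 0.7]
gripper_width: 0.0442
```

carry_out(commands=[0.55,0.95,-0.2,0,0,0.55,0.95,-0.2,0,0,0.55,0.95,-0.2,0,0,0.55,0.95,-0.2,0,0,0.4,0.7,-0.2,0,0,0,0,0,0,0,0,0,0,0,0])

```text
time_s: 1.6
tcp_pos: [0.5482, -0.1346, 0.1559]
eef_rot: [-180.0, -0.1, 178.3]
contact_force: [0.4, 0.2, 0.4]
gripper_width: 0.0438
```

```bash
cat >> h.py <<'E'
from scipy.spatial.transform import Rotation as Ro
def wrist():
    from plant import telemetry,cams
    s=telemetry.get_state(); c=cams.capture("wrist")
    T=np.eye(4);T[:3,:3]=Ro.from_euler("xyz",s["eef_rot"],degrees=True).as_matrix();T[:3,3]=s["tcp_pos"]
    c["camera_from_world"]=np.linalg.inv(T@c["mount"]); return s,c
E
python3 - <<'E'
from h import *
import pickle
np.set_printoptions(precision=4,suppress=True)
s,c=wrist(); print(s["tcp_pos"],s["eef_rot"],s["gripper_width"],s["joints"],s["contact_force"])
cv2.imwrite("pics/w1.png",c["frame"][:,:,::-1]); pickle.dump(c,open("w1.pkl","wb"))
print("proj grip,end,tip",[proj(c,p) for p in [(0.565,-.1235,.018),(.495,-.121,.018),(.695,-.126,0)]])
t=pickle.load(open("top0.pkl","rb"))
print("dish",ray(t,(343.6,262),.036)[:2])
for n,p,z in [("matSWleft",(138,352),.004),("matR",(216,352),.004),("matUR",(216,257),.004),("capc",(182,278),.145),("capb",(129,282),.145),("lidL",(264.4,242.4),.057),("lidR",(405,231.4),.057)]: print(n,ray(t,p,z)[:2])
E
```

```text
[ 0.5482 -0.1346  0.1559] [-179.993    -0.0866  178.3177] 0.04382714012267783 [  6.0639  14.7834 -20.6139  -0.0058 -54.6894 -97.7428] [0.3659 0.1657 0.3537]
proj grip,end,tip [array([334.6285, 253.2937]), array([336.1838, 166.4166]), array([333.8   , 375.6003])]
dish [ 0.5603 -0.0344]
matSWleft [0.3504 0.4801]
matR [0.3468 0.2855]
matUR [0.5817 0.2853]
capc [0.5286 0.3237]
capb [0.5224 0.4413]
lidL [0.6108 0.1546]
lidR [ 0.6289 -0.1823]
```

View pics/w1.png

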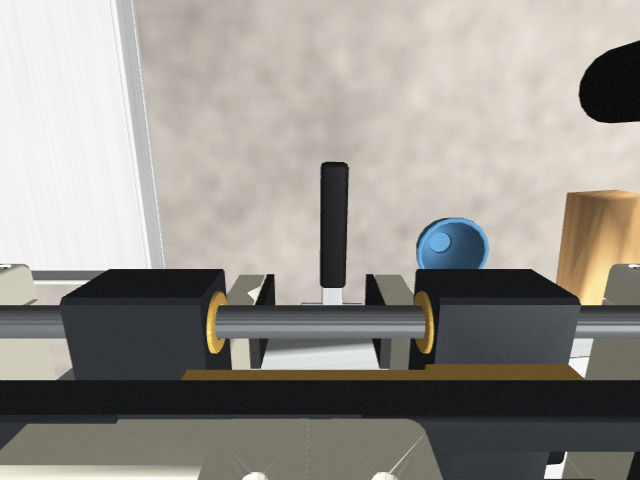

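The wrist view shows the handle end at (335,163) and its axis at u≈334.5. That matches the projected estimate (336,166), so I descend, grip and draw back.

carry_out(commands=[0.3,0.28,-0.65,0,0,0,0,-0.65,0,0,0,0,-0.65,0,0,0,0,-0.65,0,0,0,0,-0.45,0,0,0,0,-0.2,0,0,0,0,0,0,1,0,0,0,0,1])

```text
time_s: 2.45
tcp_pos: [0.5607, -0.1247, 0.0274]
eef_rot: [-180.0, 0.1, 178.2]
contact_force: [-0.1, 0.5, 0.3]
gripper_width: 0.0332
```

carry_out(commands=[0,0,0,0,1,0,0,0,0,1,0,0,0,0,1])

```text
time_s: 2.75
tcp_pos: [0.561, -0.1242, 0.0277]
eef_rot: [-180.0, 0.1, 178.2]
contact_force: [-0.5, -0.8, 6.5]
gripper_width: 0.0217
```

carry_out(commands=[-0.3,0,0,0,1,-0.5,0,0.02,0,1,-0.6,0,0,0,1,-0.6,0,0,0,1,-0.6,0,0,0,1,-0.6,0,0,0,1,0,0,0,0,1,0,0,0,0,1])

```text
time_s: 3.55
tcp_pos: [0.4312, -0.1242, 0.0277]
eef_rot: [180.0, -0.0, 178.2]
contact_force: [-5.5, 2.5, 13.1]
gripper_width: 0.0217
```

```bash
python3 - <<'E'
from h import *
from plant import cams
import pickle
c=cams.capture("side"); cv2.imwrite("pics/s2.png",c["frame"][100:400,150:550,::-1].repeat(2,0).repeat(2,1))
t=cams.capture("top"); pickle.dump(t,open("top2.pkl","wb"))
a=t["frame"][215:365,245:445,::-1]; cv2.imwrite("pics/t2.png",cv2.resize(a,None,fx=4,fy=4))
E
```

```text
(no output)
```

View pics/s2.png

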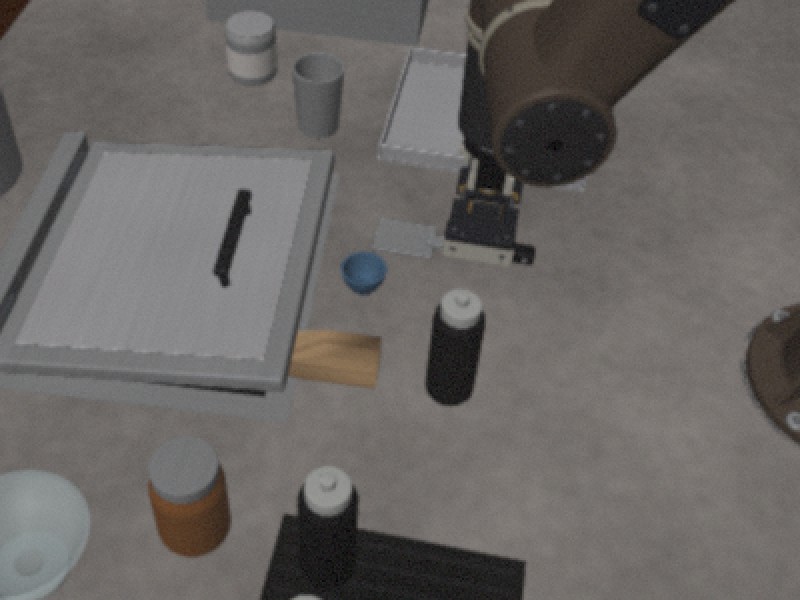

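The blade is clear of the lid at (405,238), and the lid is still propped. On to the tray.

carry_out(commands=[0,0,0.5,0,1,0,0,0.9,0,1,-0.05,-0.5,0.6,0,1,-0.1,-0.95,0,0,1,-0.1,-0.95,0,0,1,-0.1,-0.95,0,0,1,-0.1,-0.95,0,0,1,-0.1,-0.95,0,0,1])

```text
time_s: 4.45
tcp_pos: [0.41, -0.3357, 0.1069]
eef_rot: [180.0, -0.0, 178.2]
contact_force: [0.5, 0.2, -2.1]
gripper_width: 0.0218
```

carry_out(commands=[0,-0.95,0,0,1,0,-0.95,0,0,1,0,-0.7,0,0,1,0,0,0,0,1,0,0,0,0,1])

```text
time_s: 4.95
tcp_pos: [0.4096, -0.4384, 0.1062]
eef_rot: [179.9, -0.1, 178.1]
contact_force: [0.2, 0.4, -2.3]
gripper_width: 0.0215
```

carry_out(commands=[0,0,-0.6,0,1,0,0,-0.6,0,1,0,0,-0.4,0,1,0,0,-0.25,0,1,0,0,0,0,1,0,0,0,0,0,0,0,0,0,0,0,0,0,0,0])

```text
time_s: 5.75
tcp_pos: [0.4108, -0.4383, 0.0341]
eef_rot: [-180.0, 0.1, 178.2]
contact_force: [0.4, 0.3, 0.2]
gripper_width: 0.0401
```

carry_out(commands=[0,0,0.8,0,0,0,0,1,0,0,0,0,1,0,0,0,0,1,0,0,0,0.4,1,0,-1,0,1,0.4,0,-1,0,1,0,0,-1,0,1,0,0,-1])

```text
time_s: 6.55
tcp_pos: [0.4102, -0.3011, 0.2426]
eef_rot: [-180.0, 0.2, 178.2]
contact_force: [1.2, -0.2, -1.2]
gripper_width: 0.0702
```

carry_out(commands=[0.1,1,0,0,-1,0.1,1,0,0,-1,0.1,1,0,0,-1,0.1,1,0,0,-1,0.1,1,0,0,-1,0.1,1,0,0,-1,0.1,1,0,0,-1,0.1,1,0,0,-1])

```text
time_s: 7.35
tcp_pos: [0.4421, 0.0194, 0.2422]
eef_rot: [179.9, 0.1, 178.2]
contact_force: [1.2, 0.1, 0.6]
gripper_width: 0.0876
```

carry_out(commands=[0,1,0,0,-1,0,0.85,0,0,-1,0,0,0,0,-1,0,0,0,0,-1])

```text
time_s: 7.75
tcp_pos: [0.4421, 0.0924, 0.2417]
eef_rot: [180.0, 0.0, 178.3]
contact_force: [-0.1, -0.7, 0.1]
gripper_width: 0.0876
```

```bash
python3 - <<'E'
from h import *
from plant import cams
np.set_printoptions(precision=4,suppress=True)
s,c=wrist(); print(s["tcp_pos"],s["eef_rot"],s["gripper_width"])
cv2.imwrite("pics/w3.png",c["frame"][:,:,::-1])
print([proj(c,p) for p in [(.442,.0935,.152),(.5215,.0723,.042),(.5215,.113,.042),(.415,.0935,.118)]])
t=cams.capture("top"); f=t["frame"]
a=np.vstack([cv2.resize(f[240:380,430:555,::-1],(500,560)) ]); 
w=cv2.resize(c["frame"][:,:,::-1],(300,225)); p=np.zeros((560,800,3),np.uint8); p[:,:500]=a; p[:225,500:]=w
cv2.imwrite("pics/p3.png",p)
E
```

```text
[0.4421 0.0924 0.2417] [179.9803   0.0222 178.3324] 0.08760014280632963
[array([322.0876, 251.4591]), array([303.1454, 292.8863]), array([342.3361, 291.8208]), array([320.8011, 203.3091])]
```

View pics/p3.png

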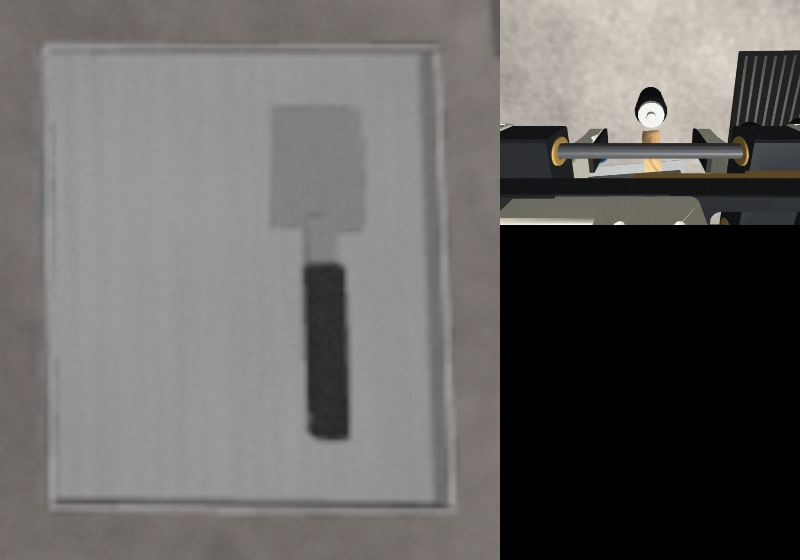

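The spatula lies well inside the tray. The wrist view puts the nozzle at about (322,245), so the bottle is about 3 mm closer than I estimated. I'll grasp it now.

carry_out(commands=[-0.08,0.03,-0.8,0,-1,0,0,-0.8,0,-1,0,0,-0.8,0,-1,0,0,-0.5,0,-1,0,0,-0.25,0,-1,0,0,0,0,1,0,0,0,0,1,0,0,0,0,1], grip_force=20)

```text
time_s: 8.65
tcp_pos: [0.4399, 0.0933, 0.1165]
eef_rot: [179.9, 0.1, 178.2]
contact_force: [0.3, -1.1, 0.0]
gripper_width: 0.069
```

carry_out(commands=[0,0,0,0,1,0,0,0,0,1,0,0,0.25,0,1,0,0,0.5,0,1,0,0,0.5,0,1,0,0,0,0,1])

```text
time_s: 9.25
tcp_pos: [0.4404, 0.0938, 0.1682]
eef_rot: [179.9, 0.2, 178.3]
contact_force: [0.5, -0.8, -2.5]
gripper_width: 0.0535
```

carry_out(commands=[-0.1,0.3,0,0,1,-0.2,0.6,0,0,1,-0.2,0.9,0,0,1,-0.2,1,0,0,1,-0.2,1,0,0,1,0,1,0,0,1,0,1,0,0,1,0,0.7,0,0,1])

```text
time_s: 10.05
tcp_pos: [0.4019, 0.3556, 0.1643]
eef_rot: [-179.9, -0.0, 178.3]
contact_force: [-0.1, -0.9, -1.3]
gripper_width: 0.0536
```

carry_out(commands=[0,0.5,0,0,1,0,0.27,0,0,1,0,0,-0.2,0,1,0,0,-0.4,0,1,0,0,-0.35,0,1,0,0,-0.15,0,1,0,0,0,0,1,0,0,0,0,1])

```text
time_s: 10.85
tcp_pos: [0.4032, 0.3832, 0.1215]
eef_rot: [-180.0, -0.0, 178.2]
contact_force: [0.2, -0.2, -2.9]
gripper_width: 0.0536
```

carry_out(commands=[0,0,-0.04,0,1,0,0,0,0,1,0,0,0,0,0.2,0,0,0,0,-0.2,0,0,0,0,-0.6,0,0,0,0,-0.6])

```text
time_s: 11.45
tcp_pos: [0.4033, 0.3842, 0.1202]
eef_rot: [180.0, 0.0, 178.2]
contact_force: [0.8, -0.4, -0.0]
gripper_width: 0.0643
```

carry_out(commands=[0,0,0.3,0,-0.6,0,0,0.8,0,-0.6,0,0,1,0,-0.6,0,0,0.9,0,-0.6,0.2,-0.5,0,0,-0.6,0.4,-1,0,0,-0.6,0.4,-1,0,0,-0.6,0.4,-1,0,0,-0.6])

```text
time_s: 12.25
tcp_pos: [0.4595, 0.2426, 0.2412]
eef_rot: [179.9, 0.1, 178.3]
contact_force: [1.3, 1.1, -0.1]
gripper_width: 0.0703
```

carry_out(commands=[0.4,-1,0,0,-0.6,0.4,-1,0,0,-0.4,0.4,-1,0,0,-0.4,0.4,-0.7,0,0,-0.4,0.3,0,0,0,-0.4,0,0,0,0,-0.4])

```text
time_s: 12.85
tcp_pos: [0.5364, 0.0952, 0.2406]
eef_rot: [180.0, 0.1, 178.1]
contact_force: [-0.5, 0.4, -0.1]
gripper_width: 0.0613
```

```bash
python3 - <<'E'
from h import *
from plant import cams
np.set_printoptions(precision=4,suppress=True)
s,c=wrist(); print(s["tcp_pos"],s["eef_rot"],s["gripper_width"])
print([proj(c,p) for p in [(.5215,.0723,.042),(.5215,.113,.042),(.5215,.0923,0)]])
sd=cams.capture("side")
p=np.zeros((480,800,3),np.uint8); p[:,:400]=cv2.resize(c["frame"][:,:,::-1],(400,300)).repeat(1,0)[:300].__class__((0,)) if 0 else 0
p[:300,:400]=cv2.resize(c["frame"][:,:,::-1],(400,300)); p[:400,400:]=sd["frame"][80:480,130:530,::-1]
cv2.imwrite("pics/p4.png",p); cv2.imwrite("pics/w4.png",c["frame"][:,:,::-1])
E
```

```text
[0.5364 0.0952 0.2406] [179.9867   0.0649 178.1061] 0.061300764341174235
[array([296.0676, 203.1979]), array([338.2712, 201.7983]), array([317.1213, 195.9178])]
```

View pics/p4.png

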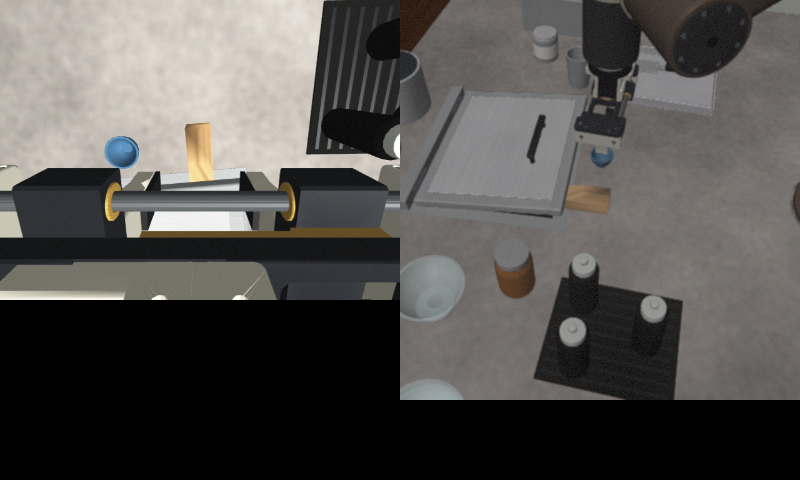

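The bottle stands upright on the free half of the mat. The wedge heel is where predicted, at about (317,198) in wrist pixels. Next I measure its axis from the wrist mask.

```bash
python3 - <<'E'
from h import *
import pickle
from plant import telemetry
np.set_printoptions(precision=4,suppress=True)
s,c=wrist()
f=c["frame"];h=cv2.cvtColor(f,cv2.COLOR_RGB2HSV)
m=(h[...,1]>70)&(h[...,0]<25); m[:, :280]=0; m[:, 360:]=0
for v in range(204,260,8):
    u=np.where(m[v])[0]
    if len(u): print(v,ray(c,(u[0]-.5,v),.042)[:2],ray(c,(u[-1]+.5,v),.042)[:2])
print(s["contact_force"])
# lid front edge height from side: top0 wedge/lid contact
E
```

```text
204 [0.5207 0.0726] [0.5219 0.1112]
212 [0.5285 0.0723] [0.5298 0.111 ]
220 [0.5365 0.0719] [0.5377 0.1118]
228 [0.5445 0.0724] [0.5458 0.1127]
236 [0.5527 0.072 ] [0.5539 0.1125]
244 [0.5609 0.0726] [0.5622 0.1124]
252 [0.5693 0.0732] [0.5705 0.1132]
[0.2898 0.3852 0.4362]
```

carry_out(commands=[0.3,-0.06,-0.9,0.25,-0.4,0,0,-0.9,0.25,-0.4,0,0,-0.9,0,-0.4,0,0,-0.9,0,-0.4,0,0,-0.9,0,-0.4,0,0,-0.6,0,-0.4,0,0,-0.2,0,-0.4,0,0,0,0,-0.4])

```text
time_s: 13.8
tcp_pos: [0.5464, 0.0939, 0.0272]
eef_rot: [-179.9, -0.1, -179.7]
contact_force: [0.4, 0.3, 1.2]
gripper_width: 0.0615
```

carry_out(commands=[0,0,0,0,0.5,0,0,0,0,1,0,0,0,0,1,0,0,0,0,1,0,0,0,0,1], grip_force=45)

```text
time_s: 14.3
tcp_pos: [0.5476, 0.0935, 0.029]
eef_rot: [180.0, 0.1, -179.7]
contact_force: [-2.7, -1.6, 6.9]
gripper_width: 0.0398
```

carry_out(commands=[-0.12,0,0,0,1,-0.2,0,0,0,1,-0.18,0,0,0,1,0,0,0,0,1,0,0,0,0,1])

```text
time_s: 14.8
tcp_pos: [0.5287, 0.0945, 0.029]
eef_rot: [179.9, 0.2, -179.7]
contact_force: [0.7, 2.9, 7.7]
gripper_width: 0.0397
```

```bash
cat > lid.py <<'E'
from h import *
from plant import cams
import pickle,sys
c=cams.capture("side"); t=cams.capture("top"); pickle.dump((c,t),open(sys.argv[1]+".pkl","wb"))
g=cv2.cvtColor(c["frame"],cv2.COLOR_RGB2GRAY).astype(float)
# columns of side view near lid's front-left corner: print dark gap extents
cv2.imwrite("pics/"+sys.argv[1]+".png",cv2.resize(c["frame"][160:320,120:360,::-1],None,fx=3.3,fy=3.3,interpolation=cv2.INTER_CUBIC))
E
python3 lid.py L1
```

```text
(no output)
```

View pics/L1.png

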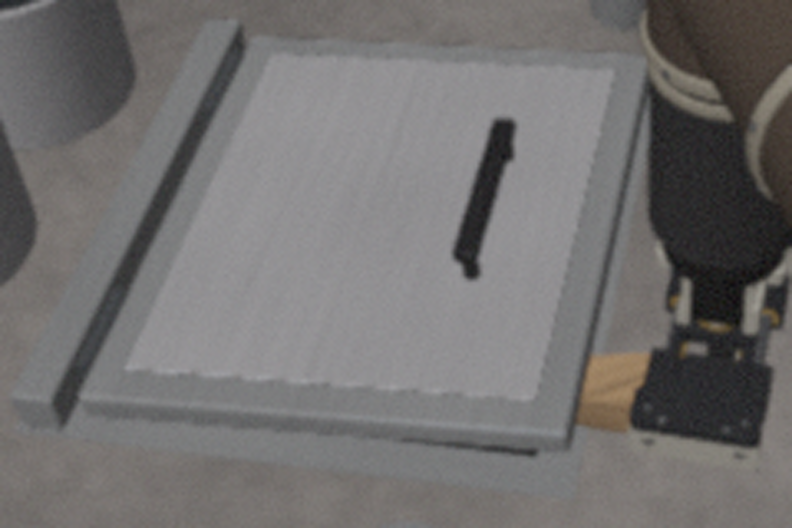

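The lid is intact and resting on the wedge, with its front-left lower corner at crop (568,445). The slope is 0.27 and each tug is about 20 mm, so the lid drops about 5 mm per tug. That cannot skip either 9 mm window.

carry_out(commands=[-0.12,0,0,0,1,-0.2,0,0,0,1,-0.18,0,0,0,1,0,0,0,0,1,0,0,0,0,1,0,0,0,0,1,0,0,0,0,1,0,0,0,0,1])

```text
time_s: 15.7
tcp_pos: [0.509, 0.0946, 0.029]
eef_rot: [179.9, 0.2, -179.7]
contact_force: [2.3, 3.2, 7.8]
gripper_width: 0.0399
```

```bash
cat > drop.py <<'E'
from h import *
from plant import cams,telemetry
import pickle
a=pickle.load(open("side0.pkl","rb"))
b=cams.capture("side")
G=lambda c:cv2.GaussianBlur(cv2.cvtColor(c["frame"],cv2.COLOR_RGB2GRAY),(0,0),1)
for name,p in [("handle",(0.71,-0.0,.07)),("front",(0.635,.10,.055))]:
    u,v=map(int,proj(a,p)); w=15
    T=G(a)[v-w:v+w,u-w:u+w]; S=G(b)[v-w-4:v+w+20,u-w-6:u+w+6]
    R=cv2.matchTemplate(S,T,cv2.TM_CCOEFF_NORMED); _,q,_,(x,y)=cv2.minMaxLoc(R)
    e=0
    if 0<y<R.shape[0]-1: l,m,h=R[y-1:y+2,x]; e=.5*(l-h)/(l-2*m+h)
    k=(proj(a,np.array(p)-[0,0,.01])-proj(a,p))[1]/10
    print(name,round(q,3),"dv",round(y-4+e,2),"drop mm",round((y-4+e)/k,1),"du",x-6)
E
python3 drop.py
```

```text
handle 0.998 dv 2.59 drop mm 8.5 du 1
front 0.984 dv 1.91 drop mm 6.5 du 1
```

The measured drop at the handle is 8.5 mm, so about 11 mm at the edge (h≈23 mm). That agrees with the geometry, so I continue.

carry_out(commands=[-0.12,0,0,0,1,-0.2,0,0,0,1,-0.18,0,0,0,1,0,0,0,0,1,0,0,0,0,1,0,0,0,0,1,0,0,0,0,1])

```text
time_s: 16.45
tcp_pos: [0.489, 0.0946, 0.029]
eef_rot: [179.9, 0.2, -179.7]
contact_force: [2.0, 4.0, 9.2]
gripper_width: 0.0399
```

carry_out(commands=[-0.12,0,0,0,1,-0.2,0,0,0,1,-0.15,0,0,0,1,0,0,0,0,1,0,0,0,0,1,0,0,0,0,1,0,0,0,0,1,0,0,0,0,1])

```text
time_s: 17.25
tcp_pos: [0.4704, 0.0947, 0.029]
eef_rot: [179.9, 0.2, -179.7]
contact_force: [2.7, 2.7, 8.0]
gripper_width: 0.0398
```

```bash
python3 drop.py
```

```text
handle 0.999 dv 4.95 drop mm 16.3 du 2
front 0.987 dv 5.79 drop mm 19.7 du 1
```

carry_out(commands=[-0.1,0,0,0,1,-0.15,0,0,0,1,-0.1,0,0,0,1,0,0,0,0,1,0,0,0,0,1,0,0,0,0,1])

```text
time_s: 17.9
tcp_pos: [0.4568, 0.0949, 0.029]
eef_rot: [179.9, 0.2, -179.7]
contact_force: [3.8, 2.3, 5.9]
gripper_width: 0.04
```

carry_out(commands=[-0.1,0,0,0,1,-0.15,0,0,0,1,-0.1,0,0,0,1,0,0,0,0,1,0,0,0,0,1,0,0,0,0,1])

```text
time_s: 18.5
tcp_pos: [0.4422, 0.0947, 0.029]
eef_rot: [179.9, 0.2, -179.7]
contact_force: [1.3, 1.8, 10.5]
gripper_width: 0.0401
```

carry_out(commands=[-0.1,0,0,0,1,-0.2,0,0,0,1,-0.2,0,0,0,1,-0.1,0,0,0,1,0,0,0,0,1,0,0,0,0,1])

```text
time_s: 19.1
tcp_pos: [0.4177, 0.0946, 0.029]
eef_rot: [179.9, 0.2, -179.7]
contact_force: [-1.9, 2.5, 13.8]
gripper_width: 0.04
```

```bash
python3 drop.py; python3 lid.py L2; python3 - <<'E'
import pickle,cv2,numpy as np
c,t=pickle.load(open("L2.pkl","rb"))
p=np.zeros((400,800,3),np.uint8)
p[:,:400]=cv2.resize(c["frame"][160:320,200:360,::-1],(400,400)); p[:,400:]=cv2.resize(t["frame"][200:340,240:380,::-1],(400,400))
cv2.imwrite("pics/p5.png",p)
E
```

```text
handle 0.996 dv 5.01 drop mm 16.5 du 3
front 0.96 dv 5.66 drop mm 19.2 du 2
```

View pics/p5.png

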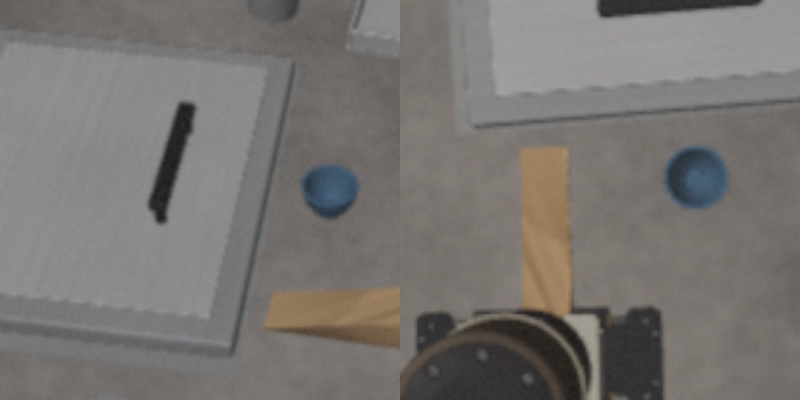

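The wedge is fully out and the lid lies flush, with no dark gap left. Next I lift the wedge over to the tray.

carry_out(commands=[0,0,0,0,1,0,0,0.4,0,1,0,0,0.8,0,1,0,0,0.8,0,1,0.05,-0.3,0.5,0,1,0,-0.7,0,0,1,0,-0.95,0,0,1,0,-0.95,0,0,1], grip_force=60)

```text
time_s: 20.05
tcp_pos: [0.4172, -0.0237, 0.1277]
eef_rot: [180.0, -0.1, -179.7]
contact_force: [1.1, -0.3, -0.2]
gripper_width: 0.0397
```

carry_out(commands=[0,-0.95,0,0,1,0,-0.95,0,0,1,0,-0.95,0,0,1,-0.2,-0.95,0,0,1,-0.25,-0.95,0,0,1,-0.3,-0.95,0,0,1,-0.25,-0.8,0,0,1,-0.2,-0.5,0,0,1])

```text
time_s: 20.85
tcp_pos: [0.3684, -0.3041, 0.1271]
eef_rot: [179.9, -0.1, -179.9]
contact_force: [-0.2, 0.3, 0.3]
gripper_width: 0.0397
```

carry_out(commands=[0,-0.3,0,0,1,0,0,0,0,1,0,0,0,0,1])

```text
time_s: 21.15
tcp_pos: [0.37, -0.3142, 0.1274]
eef_rot: [180.0, -0.0, -179.8]
contact_force: [0.2, 0.5, -1.8]
gripper_width: 0.0394
```

```bash
python3 - <<'E'
from plant import cams
import cv2,numpy as np
p=np.zeros((500,800,3),np.uint8)
t=cams.capture("top")["frame"];s=cams.capture("side")["frame"]
p[:,:430]=cv2.resize(t[235:385,425:554,::-1],(430,500)); p[:370,430:]=cv2.resize(s[90:240,320:470,::-1],(370,370))
cv2.imwrite("pics/p6.png",p)
E
```

View pics/p6.png

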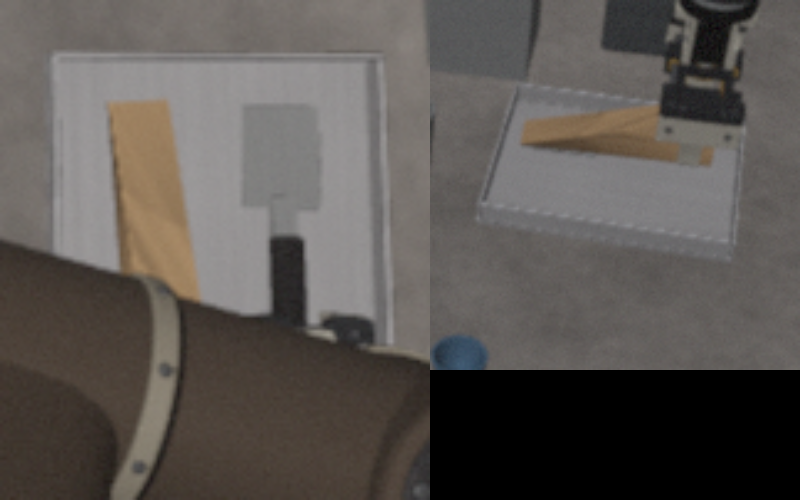

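The wedge is held over the tray with its tip at (140,102), clear of the spatula. I trim y and yaw, then lower.

carry_out(commands=[0,-0.4,0,-0.6,1,0,0,-0.6,0,1,0,0,-0.8,0,1,0,0,-0.5,0,1,0,0,-0.25,0,1,0,0,-0.1,0,1,0,0,-0.05,0,1,0,0,0,0,1])

```text
time_s: 22.05
tcp_pos: [0.371, -0.3306, 0.0364]
eef_rot: [-180.0, 0.1, 177.9]
contact_force: [0.0, 0.0, -1.3]
gripper_width: 0.0397
```

carry_out(commands=[0,0,-0.03,0,1,0,0,0,0,0.2,0,0,0,0,0,0,0,0,0,-0.05,0,0,0,0,-0.05])

```text
time_s: 22.55
tcp_pos: [0.3705, -0.3307, 0.0348]
eef_rot: [-180.0, 0.0, 177.8]
contact_force: [-0.7, 0.4, 0.1]
gripper_width: 0.0454
```

carry_out(commands=[0,0,0.4,0,-0.05,0,0,0.8,0,-0.05,0,0,1,0,-0.05,0,0,1,0,-0.05,0,0,1,0,0,0,-0.7,0.3,0,0,-0.3,-0.9,0,0,0,-0.3,-0.9,0,0,0])

```text
time_s: 23.35
tcp_pos: [0.3465, -0.4316, 0.2158]
eef_rot: [-179.9, 0.1, 177.9]
contact_force: [0.2, -0.1, 0.2]
gripper_width: 0.0435
```

carry_out(commands=[-0.3,-0.9,0,0,0,-0.3,-0.9,0,0,0,-0.3,-0.9,0,0,0,0,-0.9,0,0,0,0,-0.5,0,0,0,0,0,0,0,0,0,0,0,0,0])

```text
time_s: 24.05
tcp_pos: [0.3099, -0.5945, 0.2138]
eef_rot: [179.9, -0.0, 177.8]
contact_force: [0.3, 0.4, -0.0]
gripper_width: 0.0438
```

```bash
python3 drop.py; python3 - <<'E'
from h import *
from plant import cams,telemetry
np.set_printoptions(precision=4,suppress=True)
p=np.zeros((600,800,3),np.uint8)
c=cams.capture("top");t=c["frame"];s=cams.capture("side")["frame"]
p[:300,:]=cv2.resize(t[220:400,110:590,::-1],(800,300)); p[300:,:400]=cv2.resize(s[80:440,130:610,::-1],(400,300)); p[300:,400:]=cv2.resize(s[150:300,160:360,::-1],(400,300))
cv2.imwrite("pics/p7.png",p)
h=cv2.cvtColor(t,cv2.COLOR_RGB2HSV); m=(h[...,1]>70)&(h[...,0]<25); k=np.zeros_like(m);k[250:370,440:545]=1
for q,ce,rc in comps(m&k): print([ray(c,x,.03)[:2].tolist() for x in cv2.boxPoints(rc)])
st=telemetry.get_state();print(st["time_s"],st["tcp_pos"],st["contact_force"],st["gripper_width"])
E
```

```text
handle 0.996 dv 5.02 drop mm 16.5 du 3
front 0.959 dv 5.37 drop mm 18.2 du 2
[[0.5419862053584603, -0.30743808579435544], [0.5425588127498363, -0.3570236548154162], [0.3444315896891604, -0.35342908239479853], [0.3436837427337377, -0.3046412954208486]]
24.2 [ 0.3105 -0.5938  0.2148] [ 0.1394 -0.5322 -0.2967] 0.043933368622379405
```

View pics/p7.png

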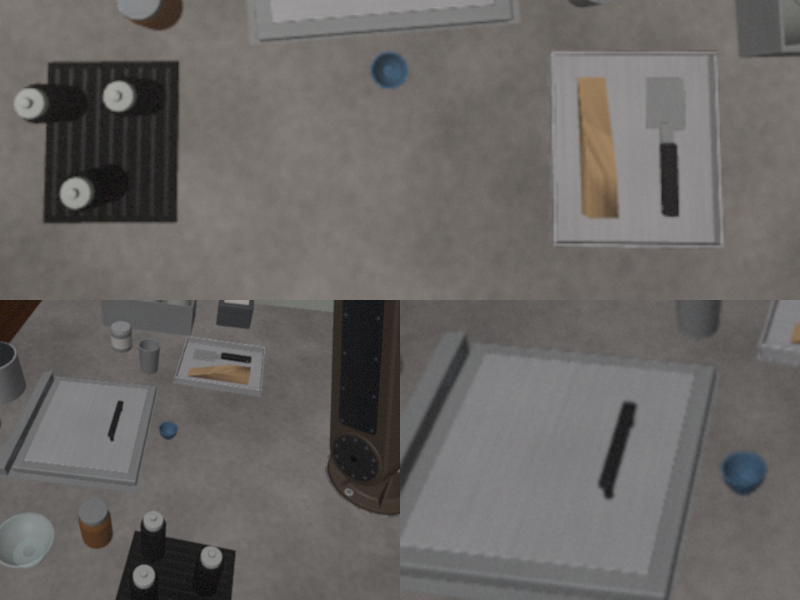

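The final view shows the wedge and spatula inside the tray, three bottles upright on the mat, the lid flush, and the dish in place. Handing in.

```bash
python3 -c "
from plant import r
print(r.close_job())"
```

```text
the job is handed in; nothing more can be done
None
```

The ice well is closed and the job is handed in at about 24 s of the 72 s allowed. No verdict was reported.

**What I did:**
- Drew the spatula out from under the propped lid and laid it in the tray.
- Stood the bottle on the free half of the mat.
- Pulled the wedge out in seven tugs of 14 to 25 mm, with a rest after each, then laid it in the tray.

**Last checks:**
- **Lid:** it looks flush in both the side and top views, with no gap left at the front edge.
- **Wedge:** measured at x 0.344 to 0.542 m and y -0.305 to -0.357 m, inside the tray walls.
- **Spatula:** it also lies inside the tray.
- **Bottles and dish:** all three bottles look upright on the mat, and the dish, jar and tumbler look undisturbed. I judged this by eye and did not measure it.
- **Arm:** clear of everything at hand-in.

**Doubtful check:** my image-based estimate of the lid's drop is coarse, and its two tracking points disagree by a few millimetres. It also read almost the same after the fourth tug (16.3 mm) as at the end (16.5 mm). The two rest heights the judging needs (18 to 27.5 mm and 8.5 to 17.5 mm) therefore rest on how far I drew the wedge and its slope, not on a precise height reading.

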